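# Pack the gap under a specimen clamp and hold it down

## Robot

A 7-joint arm with a two-finger parallel gripper is mounted at the origin on the work surface. World frame = base frame: x ahead of the robot, y to its left, z up, the work surface at z = 0. Lengths are in m, angles in rad, forces in N, time in s.
With the tool pointing down it reaches from about 0.425 to 0.925 m from the base axis. Payload 6.8 kg.
Tool frame: the origin (TCP) lies at the very end of the fingers, on their centre line; the grasp point (between the pads) lies 19 mm behind it (r.grip_point_offset is the distance from the TCP to the grasp point, in m); z points along the fingers, y is the line along which they close (so a half turn about z gives the same grasp; the last joint's range is limited). The gripper opens to 85 mm and grips with 20 to 120 N. Pads are 22 mm wide; open, the fingers measure 114 mm over their backs; the gripper's body (76 mm by 85 mm) begins 54 mm behind the grasp point. The pads swing forward as they close: fully open they stand 13 mm farther back than shut.
Start: joints at [1.084, 0.477, 0.022, 1.555, -0.011, 1.109, -0.083], TCP at [0.25, -0.627, 0.231] pointing down, gripper open.
Joint ranges: [-2.96, 2.96], [-0.34, 2.1], [-1.41, 1.46], [0.24, 2.44], [-1.37, 4.51], [0.17, 1.92], [-2.96, 2.96]. Speed limits (rad/s): [2.39, 2.39, 3.14, 3.14, 3.14, 3.14, 3.14].

## Interface

Orientations are given as a rotation vector (axis times angle).
In Python, from bench import status, eyes, r gives the robot as it stands.
- The arm moves only by the shell command python3 -m crank 'ROWS' [OPENING] [FORCE]. ROWS is JSON, a list of rows, each a list of 6 numbers: the shift along the tool's x, y, z normalised to -1 to 1, where 1 is 0.02 m, then the turn, a rotation vector about the tool's x, y, z normalised to -1 to 1, where 1 is 45 degrees. A call has 1 to 12 rows; each row shifts and turns the commanded pose from where the row before left it, along the tool's axes as they then stand; what a row does not reach is not made up. A row lasts 1/10 s, in which the tool goes at most 50 mm and 8.59 degrees, less where a joint would pass 70% of its speed; a pose out of reach is approached as far as the arm can. A call with a number of a shift or a turn outside -1 to 1 is refused whole. A call with a gripper value outside its range is refused whole. OPENING is the opening, from 0 (shut) to 1 (fully open), set as the call begins (- or left out, the last holds). The fingers move at their own pace and stop on an object; FORCE is the grip in N (left out, the last holds). Time passes only in rows, so rows that do not move let the fingers close. It gives the time, the measured TCP pose, the force, the opening and the grip force at its end, in the units of the state.
- status.get_obs(): the state, without advancing time (a new reading comes with each control period).
- eyes.grab_frame(name): name is "scene" or "top"; returns a dict with "image" (420x560x3 uint8, red, green, blue), "depth" (420x560 float32, m along the optical axis (not along the pixel's ray), 0 where there is no reading), "fovy" (degrees; the focal length in pixels is half the picture's height over the tangent of half this angle, whatever the lens; pixels are square), "cx", "cy" (the principal point, pixels), "world_to_cam" (4x4, takes a point from world to camera coordinates). Camera axes: x right, y up, looking along -z (the intrinsics and any distortion apply to the point x, -y, -z); pixel columns grow to the right and rows downward; lengths in m; the calibration is good to about 2 mm. A picture is of the moment at which its call begins.
- r.hand_in(): hands the job in; it is judged then, once.
The state is a dict: "clock": time; "joints": joint angles; "qvel": joint speeds; "tau": joint torques, N m; "tcp_pos": TCP position; "orientation": TCP orientation; "contact_force": force on the tool from outside, world axes, zero at the start; "moment": the same for the moment, N m; "grip_width": finger opening in m; "gripper_force": force on a finger pad.
Only numpy, scipy, OpenCV 4.12 (cv2) and the standard library are available. Lean on these libraries where they do the work, as an engineer would, in place of code of your own. Each camera call takes 0.05 s, during which the arm holds its last target. There are 200 camera calls.

## Task

The sprung bar of the specimen clamp, pushed down as far as it goes, still stops short of the brass spacer that lies on the rock section. Add spacers from the table, each laid flat and squarely on the stack, only as many as it takes until you feel the pushed-down bar bear on the stack; then finish while still holding the bar pressed firmly down on it. Touch only the bar at the end, and leave the other things on the table where they are.

Things in the scene. Friction and masses are not known exactly. Their poses are not given: they have to be found in the camera images.
- section: round rock section: grey resin disc 50 mm in diameter, 14 mm thick, with a pale stone face, on a steel stage (56 mm disc on a 32 mm pillar) in the clamp stand; all fixed. Origin at the centre of its flat top face, 54 to 66 mm above the table (the stage height differs from run to run)
- stand: fixed clamp stand that carries stage and bar. Grey base plate 225 x 110 x 12 mm; origin on the table straight below the section's centre; x runs along the plate from the section towards the hinge, z up. The plate reaches from x = -50 to +175 mm, y = +-55 mm. Two aluminium cheeks (34 mm long, 8 mm thick, 110 mm high, at y = +-21 mm) hold the hinge at x = 130 mm
- bar_hinge (a point): hinge axis of the bar, along the stand's y, 95 mm above the table and 130 mm from the section's centre in the stand's +x. The aluminium bar is 24 mm wide, 12 mm thick, centred on this axis, and ends in a plate 46 mm long, 40 mm wide, 12 mm thick (107 to 153 mm from the hinge)
- bar_pad (a point): centre of the top face of the bar's end plate, the place to push; moves with the bar. 130 mm from the hinge; with the bar level, above the section's centre, 101 mm above the table. When the bar is up, this face looks away from the section: push it from there, along its arc towards the section and down
- bar_foot (a point): lowest point of the black rubber foot roller (20 mm in diameter, 32 mm wide) under the end plate, 130 mm from the hinge; moves with the bar. With the bar level it is above the section's centre, 75 mm above the table
- hold_bar (a joint): angle of the sprung bar: 0 = level (hard stop), growing as its end rises, 1.55 = fully up (upright), leaving the section free from above. A spring flings it up when let go; it takes about 3 to 4 N on the end plate to hold it near level with nothing under it; 10 to 15 N clamps a stack firmly. With no spacer too many it clamps within about 0.06 of level
- spacer0: loose brass spacer plate, like the other three, that already lies flat on the rock section, its long side along the stand; 56 mm (its x) x 36 mm (its y) x 8 mm thick; origin at the centre of its underside
- spacer1: loose brass spacer plate, one of three alike on the table: 56 mm (its x) x 36 mm (its y) x 8 mm thick, about 135 g, lying flat; origin at the centre of its underside. One or two of them are needed, depending on the stage height
- spacer2: loose brass spacer plate, one of three alike on the table: 56 mm (its x) x 36 mm (its y) x 8 mm thick, about 135 g, lying flat; origin at the centre of its underside. One or two of them are needed, depending on the stage height
- spacer3: loose brass spacer plate, one of three alike on the table: 56 mm (its x) x 36 mm (its y) x 8 mm thick, about 135 g, lying flat; origin at the centre of its underside. One or two of them are needed, depending on the stage height
- tin: bystander: round aluminium tin, 46 mm across, 24 mm high, loose; origin under its centre
- specimen_tray: bystander: small open cardboard tray 50 x 50 x 22 mm with a reddish stone, loose; origin under its centre
- rock: bystander: rough grey rock about 48 x 40 x 36 mm, loose; origin under its centre
- loupe: bystander: round black folding loupe, 44 mm across, 16 mm high, with a glass lens, loose; origin under its centre
Things that resemble listed ones, but are neither listed nor needed, are in the scene too. Leave any pink or white look-alike of the spacer0 alone.

How it is judged:
By the outcome, as a careful person would: the job done as asked, in the order asked, and still so for the second after the job is handed in, while the arm keeps its last pose, push and grip.
It also fails if it takes over 70 s, if anything falls off the work surface, if the arm or the gripper's body presses on something with over 40 N, if the wrist force passes 120 N, or if a joint passes its speed limit or range.

## Working session

There is one attempt and no reset: what is moved stays moved. The work goes in short steps, Python scripts to look and compute and a shell command to move; the robot and the scene stay as the last step left them, time stands still between calls to the robot, and variables do not carry over. Pictures are saved under pics/ and viewed, at most 10 in all, crops included, and the job is handed in when it is done.

```bash
ls; mkdir -p pics
python3 - <<'E'
from bench import status, eyes, r
import cv2,numpy as np
print(status.get_obs())
for n in("scene","top"):
    f=eyes.grab_frame(n); np.savez(f"pics/{n}0.npz",**f)
    cv2.imwrite(f"pics/{n}0.png",f["image"][:,:,::-1]); print(n,f["fovy"],f["cx"],f["cy"],f["world_to_cam"],[k for k in f])
E
```

```text
pics
{'clock': 0.0, 'joints': array([ 1.0839101 ,  0.47777992,  0.02235066,  1.55645938, -0.01154774,
        1.10930308, -0.08314586]), 'qvel': array([-0.0007495 ,  0.00090097,  0.00039725,  0.00086272, -0.00221401,
       -0.00011616, -0.00060392]), 'tau': array([-7.90274044e-04, -5.96464348e+01,  1.60737164e+00, -2.81205654e+01,
        1.23586552e-02,  9.30147566e-03, -6.49811852e-06]), 'tcp_pos': array([ 0.24938151, -0.6265996 ,  0.2303361 ]), 'orientation': array([-3.08369604e+00, -5.91027019e-01,  6.88062594e-04]), 'contact_force': array([1.01637224, 1.84643205, 0.51001999]), 'moment': array([-0.01020754, -0.01918924,  0.01300465]), 'gripper_force': 0.0, 'grip_width': 0.08520798561727919}
scene 45.30390452037326 268.3086417243365 198.2536518455193 [[-0.45141035  0.8921875  -0.01517099  0.21220342]
 [-0.47648839 -0.22663906  0.84946663  0.16140708]
 [ 0.75444517  0.39068683  0.5274242  -1.53044491]
 [ 0.          0.          0.          1.        ]] ['image', 'depth', 'fovy', 'cx', 'cy', 'world_to_cam']
top 56.506610673620024 277.45381727446846 207.23971175975612 [[ 7.48319645e-04 -9.99689208e-01  2.49184280e-02 -1.07328878e-02]
 [ 9.89242243e-01  4.38522755e-03  1.46220911e-01 -4.95440724e-01]
 [-1.46284740e-01  2.45409417e-02  9.88938075e-01 -9.00670839e-01]
 [ 0.00000000e+00  0.00000000e+00  0.00000000e+00  1.00000000e+00]] ['image', 'depth', 'fovy', 'cx', 'cy', 'world_to_cam']
```

View pics/scene0.png

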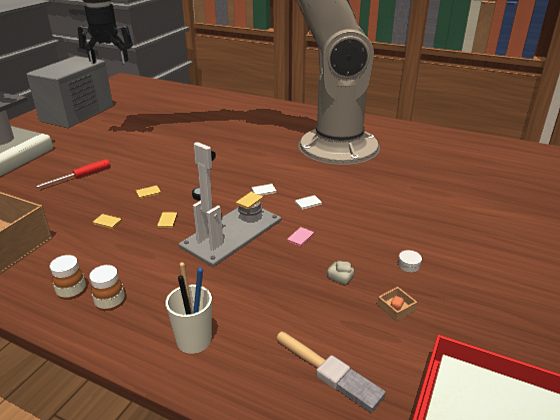

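View pics/top0.png

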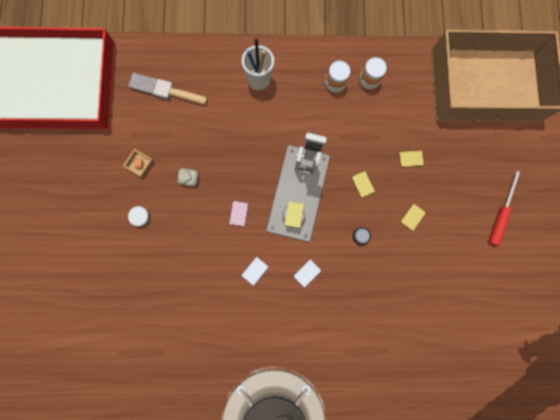

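The top view shows yellow spacers at (411,159), (363,184) and (413,217), with spacer0 on the section at (294,215). The stand plate is at about (298,193), with the hinge end at (310,155). The white and pink plates are look-alikes.

```bash
cat > h.py <<'E'
import numpy as np,cv2
from bench import status,eyes,r
from scipy.spatial.transform import Rotation as R
def ray(f,uv,z):
    uv=np.atleast_2d(uv).astype(float);F=f["image"].shape[0]/2/np.tan(np.radians(f["fovy"])/2)
    d=np.c_[(uv[:,0]-f["cx"])/F,-(uv[:,1]-f["cy"])/F,-np.ones(len(uv))]
    M=f["world_to_cam"];Rm=M[:3,:3];c=-Rm.T@M[:3,3];d=d@Rm
    return c+d*((z-c[2])/d[:,2])[:,None]
def depthpt(f,uv):
    out=[];F=f["image"].shape[0]/2/np.tan(np.radians(f["fovy"])/2);M=f["world_to_cam"]
    for u,v in np.atleast_2d(uv).astype(int):
        D=f["depth"][v,u];p=np.array([(u-f["cx"])/F*D,-(v-f["cy"])/F*D,-D]);out.append(M[:3,:3].T@(p-M[:3,3]))
    return np.array(out)
def yellow(f,amin=60):
    h=cv2.cvtColor(f["image"],cv2.COLOR_RGB2HSV);m=cv2.inRange(h,(20,130,90),(35,255,255))
    n,l,s,c=cv2.connectedComponentsWithStats(m)
    return [(c[i],np.argwhere(l==i)[:,::-1]) for i in range(1,n) if s[i,4]>=amin]
def rect(P):
    (c,(w,h),a)=cv2.minAreaRect((P[:,:2]*1000).astype(np.float32)); 
    if w<h:w,h,a=h,w,a+90
    return np.round(c,1),round(w,1),round(h,1),round((a+90)%180-90,1)
def pose():
    o=status.get_obs();M=R.from_rotvec(o["orientation"]).as_matrix();return o,np.array(o["tcp_pos"]),M
E
python3 - <<'E'
from h import *
for n in("top","scene"):
    f=dict(np.load(f"pics/{n}0.npz"))
    for c,px in yellow(f):
        d=depthpt(f,px);z=np.median(d[:,2]); zz=.008 if z<.03 else z
        P=ray(f,px,zz);print(n,c.round(),len(px),"z",z.round(4),rect(P),P.mean(0).round(4))
    if n=="top":
        h=cv2.cvtColor(f["image"],cv2.COLOR_RGB2HSV)
        v,u=np.mgrid[130:250,255:340];px=np.c_[u.ravel(),v.ravel()]
        d=depthpt(f,px);s=h[px[:,1],px[:,0],1]
        k=(abs(d[:,2]-.012)<.006)&(s<70);print("plate",k.sum(),rect(ray(f,px[k],.012)))
        k=(d[:,2]>.16);print("bar top",k.sum(),d[k].mean(0),d[k].max(0),rect(d[k]))
        k=(h[px[:,1],px[:,0],1]<90)&(d[:,2]>.03)&(d[:,2]<.08);print(d[k].mean(0))
        q=np.array([[200,300],[450,300],[100,250]]);print("table",depthpt(f,q))
_,p,M=pose();print(p,M.round(3))
E
```

```text
plate 3048 (array([536.2, -61.5]), 224.0, 109.5, -13.9)
bar top 378 [ 0.56839355 -0.06604243  0.30822555] [0.60781326 0.01354638 0.96341893] (array([481. , -35.7]), 263.9, 39.5, -19.3)
[ 0.51021142 -0.0526008   0.05557815]
table [[ 2.75320309e-01  1.75132487e-01  2.57551438e-04]
 [ 2.74580012e-01 -4.30035915e-01  1.53978317e-03]
 [ 3.93987718e-01  4.18886518e-01  3.09079021e-03]]
scene [148. 191.] 141 z 0.0079 (array([ 477.7, -345.7]), 56.1, 33.6, -36.4) [ 0.4772 -0.345   0.008 ]
scene [249. 199.] 182 z 0.063 (array([476.1, -44.5]), 53.3, 33.9, -8.4) [ 0.4763 -0.0445  0.063 ]
scene [167. 219.] 188 z 0.008 (array([ 561.4, -222.7]), 50.6, 34.5, 25.2) [ 0.5616 -0.2221  0.008 ]
scene [107. 220.] 181 z 0.0081 (array([ 626.4, -348.4]), 53.1, 34.3, -85.4) [ 0.6272 -0.3481  0.008 ]
[ 0.24937175 -0.62667774  0.23041319] [[ 0.929  0.37  -0.001]
 [ 0.37  -0.929  0.001]
 [-0.    -0.002 -1.   ]]
```

```bash
sed -i 's/(20,130,90),(35,255,255)/(18,110,90),(45,255,255)/' h.py
python3 - <<'E'
from h import *
f=dict(np.load("pics/top0.npz"));h=cv2.cvtColor(f["image"],cv2.COLOR_RGB2HSV)
print([h[v,u] for u,v in((411,159),(363,184),(413,217),(294,215))])
for c,px in yellow(f):
    d=depthpt(f,px);z=np.median(d[:,2]);zz=.008 if z<.03 else z
    P=ray(f,px,zz);print(c.round(),len(px),"z",z.round(4),rect(P),P.mean(0).round(4), "pca",np.round(np.degrees(np.arctan2(*np.linalg.svd(P[:,:2]-P[:,:2].mean(0),full_matrices=False)[2][0][::-1])),1))
E
```

```text
[array([ 24, 115, 223], dtype=uint8), array([ 25, 113, 224], dtype=uint8), array([ 24, 114, 223], dtype=uint8), array([ 28, 104, 224], dtype=uint8)]
[411. 158.] 360 z 0.0072 (array([ 627.1, -350. ]), 60.1, 40.6, -85.6) [ 0.627  -0.3498  0.008 ] pca -86.8
[363. 184.] 354 z 0.0068 (array([ 559.8, -224. ]), 60.4, 40.2, 24.7) [ 0.5591 -0.2245  0.008 ] pca -153.3
[413. 217.] 375 z 0.007 (array([ 476.9, -346.6]), 60.4, 39.9, -37.2) [ 0.4771 -0.3464  0.008 ] pca 143.3
```

```bash
cat >> h.py <<'E'
def go(x,y,z,yaw):
    """shift in tool axes (units of 20 mm) for the current orientation, and turn (units of 45deg) incl. levelling, to apply after"""
    o,p,M=pose();d=M.T@(np.array([x,y,z])-p)/.02
    a=np.radians(yaw);T=np.array([[np.cos(a),np.sin(a),0],[np.sin(a),-np.cos(a),0],[0,0,-1.]])
    if (T[:,0]@M[:,0])<0:T[:,:2]*=-1
    t=R.from_matrix(M.T@T).as_rotvec()/(np.pi/4)
    print("t",round(o["clock"],2),"tcp",p.round(4),"units",d.round(2),"turn",t.round(3),"F",np.round(o["contact_force"],1),"grip",round(o["grip_width"],4),np.round(o["gripper_force"],1))
E
python3 -m crank '[[0.91,-0.54,-0.02,0,0,0],[0.91,-0.54,0.23,0,0,0],[0.91,-0.54,0.23,0,0,0],[0.91,-0.54,0.23,0,0,0],[0.91,-0.54,0.23,0,0,0],[0.91,-0.54,0.23,0,0,0],[0.91,-0.54,0.23,0,0,0],[0.91,-0.54,0.23,0,0,0],[0.91,-0.54,0.23,0,0,0],[0.91,-0.54,0.23,0,0,0],[0.91,-0.54,0.23,0,0,0],[0.91,-0.54,0.23,0,0,0]]' 0.8 40
python3 -m crank '[[0.91,-0.54,0.23,0,0,0],[0.91,-0.54,0.23,0,0,0],[0.91,-0.54,0.23,0,0,0],[0.91,-0.54,0.23,0,0,0],[0.91,-0.54,0.23,0,0,0],[0.91,-0.54,0.23,0,0,0],[0.91,-0.54,0.23,0,0,0],[0.91,-0.54,0.23,0,0,0],[0.91,-0.54,0.23,0,0,0],[0.91,-0.54,0.23,0,0,0],[0.91,-0.54,0.23,0,0,-0.1],[0.91,-0.54,0.23,0,0,0]]'
python3 -c "
from h import *;go(.56,-.2235,.04,26)"
```

```text
clock: 1.3
tcp_pos: [0.4048, -0.4251, 0.1806]
orientation: [-3.085, -0.591, 0.001]
contact_force: [-0.3, -0.3, -0.1]
grip_width: 0.0682
gripper_force: 0.0
clock: 2.5
tcp_pos: [0.5585, -0.2232, 0.1253]
orientation: [-3.059, -0.715, 0.001]
contact_force: [0.3, 0.1, -0.2]
grip_width: 0.0684
gripper_force: 0.0
t 2.5 tcp [ 0.5585 -0.2232  0.1253] units [0.06 0.05 4.27] turn [-0.     0.001  0.007] F [ 0.3  0.1 -0.2] grip 0.0684 0.0
```

```bash
python3 -m crank '[[0.06,0.05,0.9,0,0,0],[0,0,0.9,0,0,0],[0,0,0.9,0,0,0],[0,0,0.9,0,0,0],[0,0,0.9,0,0,0],[0,0,0.9,0,0,0],[0,0,0.4,0,0,0],[0,0,0.3,0,0,0],[0,0,0,0,0,0]]'
python3 -m crank '[[0,0,0.07,0,0,0],[0,0,0,0,0,0],[0,0,0,0,0,0],[0,0,0,0,0,0],[0,0,0,0,0,0],[0,0,0,0,0,0],[0,0,0,0,0,0]]' 0.2 40
python3 -c "
from h import *;go(.4757,-.0455,.15,-13.9)"
```

```text
clock: 3.4
tcp_pos: [0.5595, -0.2241, 0.0034]
orientation: [-3.059, -0.712, 0.001]
contact_force: [-0.3, 0.0, 0.4]
grip_width: 0.0685
gripper_force: 0.0
clock: 4.1
tcp_pos: [0.5603, -0.2243, 0.0035]
orientation: [3.059, 0.712, 0.002]
contact_force: [-1.4, 0.7, 5.0]
grip_width: 0.0347
gripper_force: 39.8
t 4.1 tcp [ 0.5603 -0.2243  0.0035] units [ 0.16 -9.88 -7.33] turn [ 0.001 -0.001  0.891] F [-1.4  0.7  5. ] grip 0.0347 39.8
```

```bash
python3 -m crank '[[0,0,-0.4,0,0,0],[0,0,-0.9,0,0,0],[0,0,-0.9,0,0,0],[0,0,-0.9,0,0,0],[0,0,-0.9,0,0,0],[0,0,-0.9,0,0,0],[0,-0.9,-0.9,0,0,0.15],[0,-0.9,-0.5,0,0,0.15]]'
python3 - <<'E'
from h import *
go(.4757,-.0455,.13,-13.9)
for n in("scene","top"):
    f=eyes.grab_frame(n);np.savez(f"pics/{n}1.npz",**f)
    for c,px in yellow(f):
        d=depthpt(f,px);z=np.median(d[:,2]);P=ray(f,px,z);print(n,c.round(),len(px),"z",z.round(4),rect(P),P.mean(0).round(4))
    if n=="scene":cv2.imwrite("pics/scene1.png",cv2.resize(f["image"][120:270,110:310,::-1],(800,600),interpolation=cv2.INTER_CUBIC))
    else:cv2.imwrite("pics/top1.png",cv2.resize(f["image"][130:260,250:425,::-1],(800,594),interpolation=cv2.INTER_CUBIC))
E
```

```text
clock: 4.9
tcp_pos: [0.5459, -0.1916, 0.1303]
orientation: [3.123, 0.337, 0.003]
contact_force: [-0.1, 1.1, -1.6]
grip_width: 0.034
gripper_force: 40.1
t 4.9 tcp [ 0.5459 -0.1916  0.1303] units [-1.87 -7.89  0.  ] turn [ 0.001 -0.002  0.583] F [-0.1  1.1 -1.6] grip 0.034 40.1
scene [173. 174.] 158 z 0.1346 (array([ 550.8, -188.3]), 62.3, 40.3, 9.1) [ 0.5557 -0.19    0.1346]
scene [148. 191.] 165 z 0.0077 (array([ 479.6, -343.3]), 56.3, 44.2, -37.5) [ 0.4787 -0.3451  0.0077]
scene [249. 199.] 218 z 0.063 (array([479.4, -43.9]), 62.9, 39.6, -10.4) [ 0.4777 -0.0452  0.063 ]
scene [107. 220.] 225 z 0.008 (array([ 629.7, -347.1]), 61.8, 41.5, -85.9) [ 0.6282 -0.3476  0.008 ]
top [362. 185.] 170 z 0.1352 (array([ 530.5, -190.5]), 35.8, 24.2, -78.3) [ 0.53   -0.1913  0.1352]
```

View pics/scene1.png

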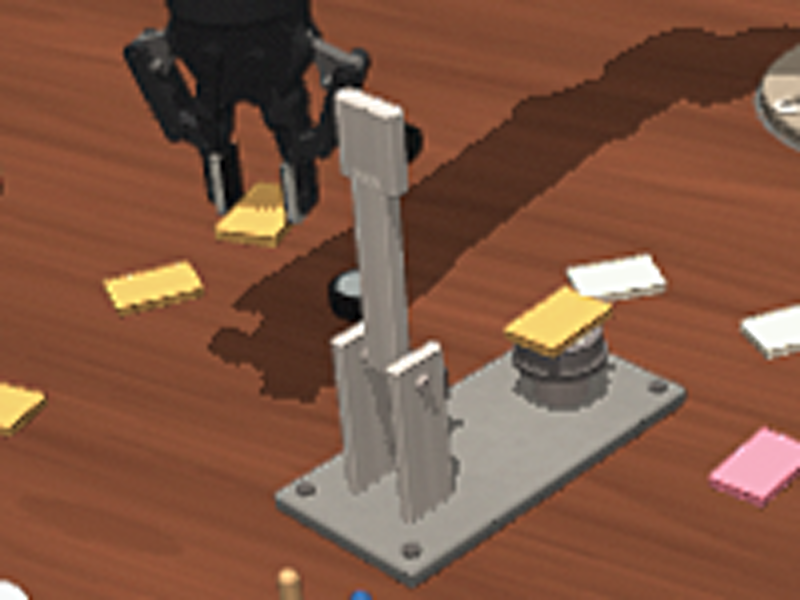

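View pics/top1.png

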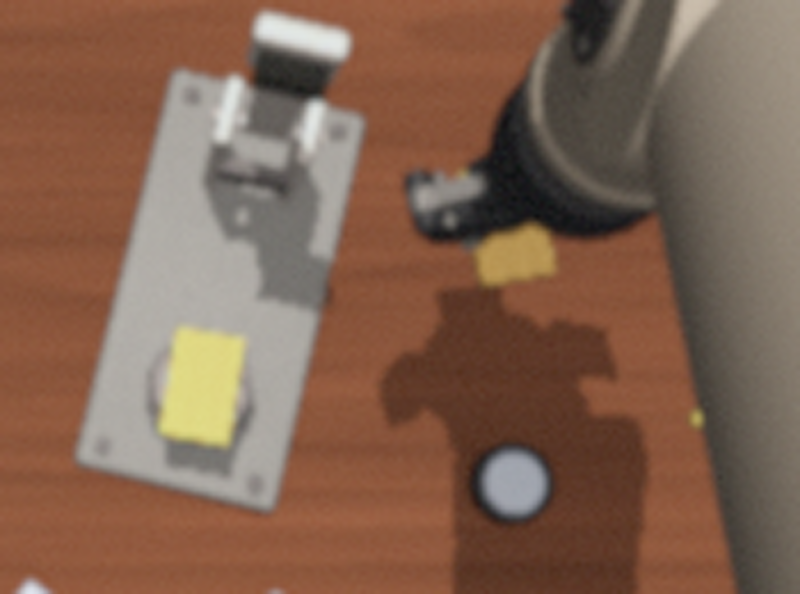

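The held spacer is level. Spacer0 sits centred on the section at top-view pixel (294.7,214.7), with its corners in the crop at (180,326) to (231,447). Its yaw is about -9.5°, against about -13.8° for the stand.

Run:
```python
from h import *
f=dict(np.load("pics/top1.npz"))
q=np.array([[180,326],[247,337],[231,447],[160,437]])/4.571+[250,130]-.4
P=ray(f,q,.063);print(P.round(4),rect(P),P.mean(0))
h=cv2.cvtColor(f["image"],cv2.COLOR_RGB2HSV)
m=np.zeros(h.shape[:2],np.uint8);m[195:235,280:310]=cv2.inRange(h,(18,70,150),(40,255,255))[195:235,280:310]
px=np.argwhere(m)[:,::-1];d=depthpt(f,px);P=ray(f,px,.063);print(len(px),np.median(d[:,2]),rect(P),P.mean(0),np.degrees(np.arctan2(*np.linalg.svd(P[:,:2]-P[:,:2].mean(0))[2][0][::-1])))
go(.4765,-.045,.13,-10.5)
```

```text
[[ 0.5066 -0.0357  0.063 ]
 [ 0.5011 -0.07    0.063 ]
 [ 0.4446 -0.0614  0.063 ]
 [ 0.4496 -0.0254  0.063 ]] (array([475.5, -47.7]), 57.9, 36.3, -8.7) [ 0.47547211 -0.04812547  0.063     ]
382 0.06217311923120915 (array([474.8, -46.9]), 57.4, 37.7, -8.0) [ 0.47461115 -0.04689555  0.063     ] 171.53630198524527
t 5.0 tcp [ 0.5463 -0.1886  0.1303] units [-1.82 -7.77  0.01] turn [-0.001 -0.003  0.517] F [ 0.2  0.9 -2.6] grip 0.0343 40.1
```

```bash
python3 -m crank '[[-0.24,-0.96,0,0,0,0],[-0.24,-0.96,0,0,0,0],[-0.24,-0.96,0,0,0,0],[-0.24,-0.96,0,0,0,0],[-0.24,-0.96,0,0,0,0],[-0.24,-0.96,0,0,0,0],[-0.24,-0.96,0,0,0,0],[-0.21,-0.98,0,0,0,0.12],[0,0,0,0,0,0.12],[0,0,0,0,0,0.12],[0,0,0.3,0,0,0.135],[0,0,0.5,0,0,0]]'
python3 -c "
from h import *;go(.4755,-.0465,.075,-9.5)"
```

```text
clock: 6.2
tcp_pos: [0.4757, -0.0497, 0.1125]
orientation: [3.13, -0.261, 0.002]
contact_force: [-0.1, -0.6, -1.3]
grip_width: 0.034
gripper_force: 40.2
t 6.2 tcp [ 0.4757 -0.0497  0.1125] units [-0.04 -0.16  1.88] turn [ 0.    -0.002 -0.001] F [-0.1 -0.6 -1.3] grip 0.034 40.2
```

```bash
python3 -m crank '[[-0.04,-0.16,0.6,0,0,0],[0,0,0.6,0,0,0],[0,0,0.5,0,0,0],[0,0,0.2,0,0,0],[0,0,0,0,0,0]]'
python3 -c "
from h import *;go(.4755,-.0465,.0665,-9.5)"
```

```text
clock: 6.7
tcp_pos: [0.4743, -0.046, 0.0736]
orientation: [3.131, -0.261, -0.003]
contact_force: [0.2, -0.1, -1.6]
grip_width: 0.0344
gripper_force: 40.2
t 6.7 tcp [ 0.4743 -0.046   0.0736] units [0.06 0.02 0.36] turn [ 0.     0.002 -0.001] F [ 0.2 -0.1 -1.6] grip 0.0344 40.2
```

```bash
python3 -m crank '[[0.05,0.02,0.15,0,0,0],[0,0,0.1,0,0,0],[0,0,0.05,0,0,0],[0,0,0,0,0,0]]'
python3 -m crank '[[0,0,0.05,0,0,0],[0,0,0.05,0,0,0],[0,0,0,0,0,0]]'
```

```text
clock: 7.1
tcp_pos: [0.4758, -0.0465, 0.0686]
orientation: [-3.131, 0.262, -0.0]
contact_force: [-0.3, 0.3, -2.3]
grip_width: 0.0339
gripper_force: 40.2
clock: 7.4
tcp_pos: [0.4759, -0.0465, 0.0667]
orientation: [3.131, -0.262, 0.001]
contact_force: [-0.4, 0.4, -0.2]
grip_width: 0.0341
gripper_force: 40.4
```

```bash
python3 -m crank '[[0,0,0.05,0,0,0],[0,0,0.05,0,0,0],[0,0,0,0,0,0]]'
```

```text
clock: 7.7
tcp_pos: [0.476, -0.0465, 0.0664]
orientation: [3.13, -0.262, 0.001]
contact_force: [-7.6, 0.2, 26.0]
grip_width: 0.0341
gripper_force: 43.2
```

```bash
python3 -m crank '[[0,0,-0.04,0,0,0],[0,0,-0.03,0,0,0],[0,0,0,0,0,0]]'
python3 -m crank '[[0,0,0,0,0,0],[0,0,0,0,0,0],[0,0,0,0,0,0],[0,0,-0.3,0,0,0],[0,0,-0.9,0,0,0],[0,0,-0.9,0,0,0],[0,0,-0.9,0,0,0],[0,0,-0.9,0,0,0]]' 0.75
python3 -c "
from h import *;go(.60,-.0777,.35,-13.9)"
```

```text
clock: 8.0
tcp_pos: [0.4759, -0.0465, 0.0666]
orientation: [3.131, -0.262, 0.001]
contact_force: [-3.4, -0.2, 9.5]
grip_width: 0.0339
gripper_force: 41.4
clock: 8.8
tcp_pos: [0.4757, -0.0464, 0.1449]
orientation: [3.131, -0.262, 0.0]
contact_force: [0.1, -0.1, 0.1]
grip_width: 0.0642
gripper_force: 0.0
t 8.8 tcp [ 0.4757 -0.0464  0.1449] units [  6.39   0.51 -10.25] turn [-0.    -0.     0.096] F [ 0.1 -0.1  0.1] grip 0.0642 0.0
```

```bash
python3 -m crank '[[0.16,0.92,0,0,0,0],[0.16,0.92,0,0,0,0],[0.16,0.92,0,0,0,0],[0.16,0.92,0,0,0,0],[0.16,0.92,0,0,0,0],[0.16,0.92,0,0,0,0],[0.16,0.92,0,0,0,0],[0.16,0.92,0,0,0,0],[0.16,0.92,0,0,0,0],[0.16,0.92,0,0,0,0],[0.16,0.92,0,0,0,0],[0.16,0.92,0,0,0,0]]'
python3 -m crank '[[0.16,0.92,0,0,0,0],[0.16,0.92,0,0,0,0],[0.16,0.92,0,0,0,0],[0.1,0.92,0,0,0,0.12],[0,0,0.7,0,0,0.16],[0,0,0.8,0,0,0.16],[0,0,0.8,0,0,0.165],[0,0,0.5,0,0,0],[0,0,0.0,0,0,0]]'
python3 - <<'E'
from h import *
go(.4770,-.3460,.0015,-36.8)
for n in("scene","top"):
    f=eyes.grab_frame(n);np.savez(f"pics/{n}2.npz",**f)
    for c,px in yellow(f):
        d=depthpt(f,px);z=np.median(d[:,2]);P=ray(f,px,z);print(n,c.round(),len(px),"z",z.round(4),rect(P),P.mean(0).round(4))
a=cv2.resize(dict(np.load("pics/scene2.npz"))["image"][160:230,200:300],(420,294),interpolation=cv2.INTER_CUBIC)
b=cv2.resize(f["image"][180:250,255:335],(336,294),interpolation=cv2.INTER_CUBIC)
cv2.imwrite("pics/c2.png",np.hstack([a,b])[:,:,::-1])
E
```

```text
clock: 10.0
tcp_pos: [0.4769, -0.2713, 0.1442]
orientation: [-3.131, 0.262, -0.0]
contact_force: [0.4, -0.9, 0.5]
grip_width: 0.064
gripper_force: 0.0
clock: 10.9
tcp_pos: [0.4754, -0.3443, 0.0868]
orientation: [-2.982, 0.986, 0.004]
contact_force: [-0.5, 0.5, 0.8]
grip_width: 0.0646
gripper_force: 0.0
t 10.9 tcp [ 0.4754 -0.3443  0.0868] units [0.13 0.02 4.26] turn [0.    0.003 0.005] F [-0.5  0.5  0.8] grip 0.0646 0.0
scene [148. 191.] 167 z 0.0077 (array([ 479.9, -343.1]), 57.4, 48.8, -32.8) [ 0.4791 -0.344   0.0077]
scene [249. 198.] 280 z 0.0702 (array([483.4, -41.7]), 71.3, 50.1, -11.5) [ 0.4829 -0.0428  0.0702]
scene [107. 220.] 220 z 0.0082 (array([ 629.8, -346.1]), 62.0, 41.5, -85.9) [ 0.6282 -0.3468  0.0082]
top [411. 158.] 359 z 0.0069 (array([ 626.8, -350.1]), 60.9, 39.3, -89.5) [ 0.6272 -0.35    0.0069]
top [413. 217.] 343 z 0.007 (array([ 478. , -347.3]), 59.2, 39.2, -37.6) [ 0.477  -0.3472  0.007 ]
```

View pics/c2.png

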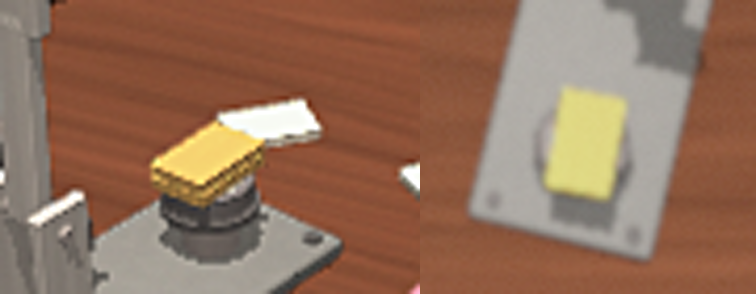

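The spacers are stacked flat and square, with the stack at about (210,165) in the left crop and (587,143) in the right. The top measures about 71 mm, short of the 75 mm foot height, so a second spacer is needed.

```bash
python3 -m crank '[[0.13,0.03,0.9,0,0,0],[0,0,0.9,0,0,0],[0,0,0.9,0,0,0],[0,0,0.9,0,0,0],[0,0,0.4,0,0,0],[0,0,0.15,0,0,0],[0,0,0,0,0,0]]'
python3 -m crank '[[0,0,0.03,0,0,0],[0,0,0,0,0,0],[0,0,0,0,0,0],[0,0,0,0,0,0],[0,0,0,0,0,0],[0,0,0,0,0,0],[0,0,0,0,0,0]]' 0.2 40
python3 -c "
from h import *;go(.4755,-.0465,.15,-9.5)"
```

```text
clock: 11.7
tcp_pos: [0.4782, -0.3474, 0.0054]
orientation: [2.981, -0.991, 0.001]
contact_force: [0.4, 0.4, 0.0]
grip_width: 0.0643
gripper_force: 0.0
clock: 12.4
tcp_pos: [0.4784, -0.3474, 0.0054]
orientation: [2.981, -0.991, 0.002]
contact_force: [-0.7, 0.6, 5.3]
grip_width: 0.0338
gripper_force: 39.3
t 12.4 tcp [ 0.4784 -0.3474  0.0054] units [ -9.12 -11.96  -7.24] turn [ 0.    -0.002 -0.607] F [-0.7  0.6  5.3] grip 0.0338 39.3
```

```bash
python3 -m crank '[[0,0,-0.4,0,0,0],[0,0,-0.9,0,0,0],[0,0,-0.9,0,0,0],[0,0,-0.9,0,0,0],[-0.4,-0.6,-0.9,0,0,0],[-0.7,-0.92,-0.9,0,0,0],[-0.7,-0.92,-0.9,0,0,0],[-0.7,-0.92,-0.9,0,0,0],[-0.7,-0.92,-0.3,0,0,0],[-0.7,-0.92,0,0,0,0],[-0.7,-0.92,0,0,0,0],[-0.7,-0.92,0,0,0,0]]'
python3 -m crank '[[-0.7,-0.92,0,0,0,0],[-0.7,-0.92,0,0,0,0],[-0.7,-0.92,0,0,0,0],[-0.7,-0.92,0,0,0,0],[-0.7,-0.92,0,0,0,0],[-0.35,-0.4,0,0,0,-0.1],[0,0,0,0,0,-0.16],[0,0,0,0,0,-0.16],[0,0,0.4,0,0,-0.16],[0,0,0.8,0,0,-0.025],[0,0,0.6,0,0,0],[0,0,0,0,0,0]]'
python3 -c "
from h import *;go(.4767,-.0467,.083,-9.5)"
```

```text
clock: 13.6
tcp_pos: [0.4771, -0.1699, 0.145]
orientation: [-2.981, 0.991, -0.001]
contact_force: [0.5, 1.0, -0.9]
grip_width: 0.0332
gripper_force: 40.0
clock: 14.8
tcp_pos: [0.4742, -0.0447, 0.1072]
orientation: [3.13, -0.263, -0.005]
contact_force: [-0.1, 0.9, -1.6]
grip_width: 0.0335
gripper_force: 40.0
t 14.8 tcp [ 0.4742 -0.0447  0.1072] units [0.14 0.08 1.21] turn [ 0.001  0.004 -0.003] F [-0.1  0.9 -1.6] grip 0.0335 40.0
```

```bash
python3 -m crank '[[0.14,0.08,0.5,0,0,0],[0,0,0.4,0,0,0],[0,0,0.3,0,0,0],[0,0,0.1,0,0,0],[0,0,0.05,0,0,0],[0,0,0,0,0,0]]'
python3 -m crank '[[0,0,0.05,0,0,0],[0,0,0.05,0,0,0],[0,0,0,0,0,0]]'
```

```text
clock: 15.4
tcp_pos: [0.4781, -0.0467, 0.0813]
orientation: [3.131, -0.262, 0.0]
contact_force: [0.4, -0.3, -1.1]
grip_width: 0.0336
gripper_force: 40.0
clock: 15.7
tcp_pos: [0.478, -0.0467, 0.0793]
orientation: [3.131, -0.262, 0.0]
contact_force: [-0.8, 0.0, -1.3]
grip_width: 0.0331
gripper_force: 40.0
```

```bash
python3 -m crank '[[-0.05,0,0.05,0,0,0],[0,0,0.05,0,0,0],[0,0,0,0,0,0]]'
python3 -m crank '[[0,0,0.04,0,0,0],[0,0,0,0,0,0]]'
```

```text
clock: 16.0
tcp_pos: [0.4769, -0.0465, 0.0772]
orientation: [3.131, -0.262, -0.0]
contact_force: [0.4, 0.0, -1.9]
grip_width: 0.0331
gripper_force: 40.0
clock: 16.2
tcp_pos: [0.4771, -0.0465, 0.0766]
orientation: [3.131, -0.262, 0.0]
contact_force: [-0.4, 0.3, 0.7]
grip_width: 0.0334
gripper_force: 40.6
```

```bash
python3 -m crank '[[0,0,0,0,0,0],[0,0,0,0,0,0],[0,0,0,0,0,0],[0,0,-0.3,0,0,0],[0,0,-0.9,0,0,0],[0,0,-0.9,0,0,0],[0,0,-0.9,0,0,0],[0,0,-0.9,0,0,0],[0,0,-0.9,0,0,0],[0,0,-0.9,0,0,0],[0,0,-0.9,0,0,0],[0,0,-0.9,0,0,0]]' 0.75
python3 -m crank '[[0,0,-0.9,0,0,0],[0,0,-0.9,0,0,0],[0,0,-0.9,0,0,0],[0,0,-0.9,0,0,0.098],[0,0,0,0,0,0]]' 0
python3 - <<'E'
from h import *
a=np.radians(-13.9);e=np.array([np.cos(a),np.sin(a)]);P=np.array([.4757,-.0463])+e*(.130+.006+.011+.022)
print(P);go(P[0],P[1],.225,-13.9)
I=[]
for n in("scene","top"):
    f=eyes.grab_frame(n);np.savez(f"pics/{n}3.npz",**f);I.append(f["image"])
    for c,px in yellow(f):
        d=depthpt(f,px);z=np.median(d[:,2]);print(n,c.round(),len(px),"z",z.round(4),rect(ray(f,px,z)))
a=cv2.resize(I[0][130:230,180:300],(480,400),interpolation=cv2.INTER_CUBIC)
b=cv2.resize(I[1][150:250,255:335],(320,400),interpolation=cv2.INTER_CUBIC)
cv2.imwrite("pics/c3.png",np.hstack([a,b])[:,:,::-1])
E
```

```text
clock: 17.4
tcp_pos: [0.4769, -0.0466, 0.2277]
orientation: [-3.131, 0.262, -0.001]
contact_force: [-0.0, 0.5, -0.7]
grip_width: 0.064
gripper_force: 0.0
clock: 17.9
tcp_pos: [0.4783, -0.0466, 0.3012]
orientation: [-3.117, 0.384, -0.008]
contact_force: [-0.0, 0.4, 0.6]
grip_width: 0.0001
gripper_force: 0.0
[ 0.63975109 -0.08689854]
t 17.9 tcp [ 0.4783 -0.0466  0.3012] units [8.3  0.   3.85] turn [-0.002 -0.006 -0.003] F [-0.   0.4  0.6] grip 0.0001 0.0
scene [249. 196.] 347 z 0.0777 (array([487.5, -37.7]), 83.9, 56.7, -9.8)
scene [107. 220.] 221 z 0.0079 (array([ 629.6, -347.1]), 61.8, 41.5, -85.9)
scene [302. 348.] 120 z 0.0187 (array([787.4, 220.7]), 90.3, 9.3, 73.7)
top [417. 158.] 171 z 0.0069 (array([ 629.4, -365.8]), 39.4, 29.2, 1.2)
```

View pics/c3.png

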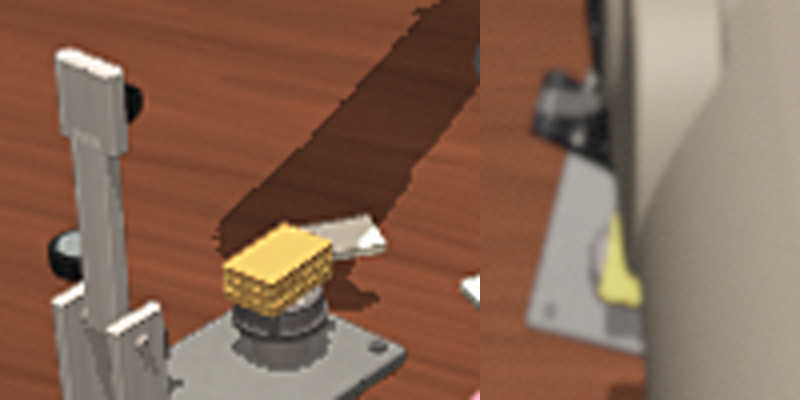

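The three spacers are stacked flat and square at about (278,270) in the left crop, and the bar is upright. Next I go over the bar to its far side.

```bash
python3 -m crank '[[0.6,0,0,0,0,0],[0.85,0,0,0,0,0],[0.85,0,0,0,0,0],[0.85,0,0,0,0,0],[0.85,0,0,0,0,0],[0.85,0,0,0,0,0],[0.85,0,0,0,0,0],[0.85,0,0,0,0,0],[0.85,0,0,0,0,0],[0.9,0,0,0,0,0],[0,0,0,0,0,0]]'
python3 -m crank '[[0,0,0.8,0,0,0],[0,0,0.8,0,0,0],[0,0,0.8,0,0,0],[0,0,0.8,0,0,0],[0,0,0.4,0,0,0],[0,0,0,0,0,0]]'
python3 - <<'E'
from h import *
go(.64,-.087,.225,-13.9)
o,p,M=pose();a=np.radians(-13.9);e=np.array([np.cos(a),np.sin(a)]);n=np.array([-e[1],e[0]])
S=np.array([.4757,-.0463]);print("stand x,y",(p[:2]-S)@e,(p[:2]-S)@n)
prev=np.array([(p[:2]-S)@e,p[2]])
for th in np.r_[np.arange(1.5,0,-.1),.031]:
    q=np.array([.130-.13*np.cos(th)+(.006+.011)*np.sin(th),.095+.13*np.sin(th)+.006*np.cos(th)])
    print(round(th,2),q.round(4),"dx,dz units",((q-prev)*[50,-50]).round(2));prev=q
E
```

```text
clock: 19.1
tcp_pos: [0.6397, -0.0874, 0.2965]
orientation: [3.118, -0.382, -0.003]
contact_force: [0.7, -0.2, -0.3]
grip_width: -0.0003
gripper_force: 0.0
clock: 19.7
tcp_pos: [0.637, -0.0865, 0.2247]
orientation: [3.118, -0.382, -0.005]
contact_force: [-1.1, -0.2, 0.6]
grip_width: 0.0003
gripper_force: 0.0
t 19.7 tcp [ 0.637  -0.0865  0.2247] units [ 0.15 -0.01 -0.01] turn [ 0.001  0.004 -0.001] F [-1.1 -0.2  0.6] grip 0.0003 0.0
stand x,y 0.1662361148441893 -0.000322916717944052
1.5 [0.1378 0.2251] dx,dz units [-1.42 -0.02]
1.4 [0.1247 0.2241] dx,dz units [-0.66  0.05]
1.3 [0.1116 0.2219] dx,dz units [-0.65  0.11]
1.2 [0.0987 0.2183] dx,dz units [-0.64  0.18]
1.1 [0.0862 0.2136] dx,dz units [-0.63  0.24]
1.0 [0.0741 0.2076] dx,dz units [-0.61  0.3 ]
0.9 [0.0625 0.2006] dx,dz units [-0.58  0.35]
0.8 [0.0516 0.1924] dx,dz units [-0.54  0.41]
0.7 [0.0415 0.1833] dx,dz units [-0.51  0.45]
0.6 [0.0323 0.1734] dx,dz units [-0.46  0.5 ]
0.5 [0.0241 0.1626] dx,dz units [-0.41  0.54]
0.4 [0.0169 0.1512] dx,dz units [-0.36  0.57]
0.3 [0.0108 0.1391] dx,dz units [-0.3  0.6]
0.2 [0.006  0.1267] dx,dz units [-0.24  0.62]
0.1 [0.0023 0.1139] dx,dz units [-0.18  0.64]
0.03 [0.0006 0.105 ] dx,dz units [-0.09  0.45]
```

```bash
python3 -m crank '[[-0.7,0,0,0,0,0],[-0.72,0,0.02,0,0,0],[-0.66,0,0.05,0,0,0],[-0.65,0,0.11,0,0,0],[-0.64,0,0.18,0,0,0],[0,0,0,0,0,0]]'
python3 -m crank '[[-0.63,0,0.24,0,0,0],[-0.61,0,0.3,0,0,0],[-0.58,0,0.35,0,0,0],[-0.54,0,0.41,0,0,0],[-0.51,0,0.45,0,0,0],[-0.46,0,0.5,0,0,0],[-0.41,0,0.54,0,0,0],[0,0,0,0,0,0]]'
python3 - <<'E'
from h import *
go(.4757,-.0463,.105,-13.9)
f=eyes.grab_frame("scene");cv2.imwrite("pics/c4.png",cv2.resize(f["image"][80:260,140:320,::-1],(600,600),interpolation=cv2.INTER_CUBIC))
E
```

```text
clock: 20.3
tcp_pos: [0.5722, -0.0703, 0.2202]
orientation: [-3.118, 0.382, -0.002]
contact_force: [1.0, -0.4, 2.2]
grip_width: 0.0002
gripper_force: 0.7
clock: 21.1
tcp_pos: [0.4987, -0.052, 0.1623]
orientation: [3.118, -0.382, -0.004]
contact_force: [0.6, -0.2, 1.4]
grip_width: -0.0004
gripper_force: 1.0
t 21.1 tcp [ 0.4987 -0.052   0.1623] units [-1.18 -0.    2.87] turn [ 0.001  0.003 -0.001] F [ 0.6 -0.2  1.4] grip -0.0004 1.0
```

View pics/c4.png

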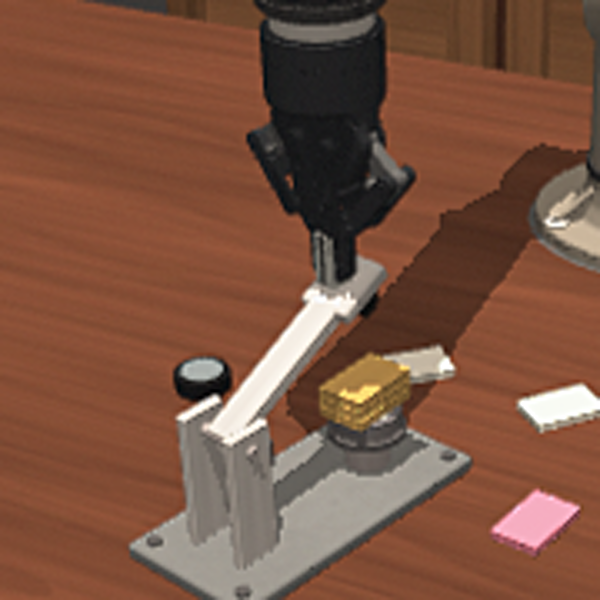

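The fingers push on the end plate at about (335,295), with the bar halfway down and the stack undisturbed.

```bash
python3 -m crank '[[-0.36,0,0.57,0,0,0],[-0.32,0,0.6,0,0,0],[-0.26,0,0.6,0,0,0],[-0.2,0,0.55,0,0,0],[-0.06,0,0.2,0,0,0],[0,0,0,0,0,0]]'
python3 -m crank '[[0,0,0.1,0,0,0],[0,0,0.1,0,0,0],[0,0,0,0,0,0]]'
python3 -c "
from h import *;go(.4757,-.0463,.105,-13.9)"
```

```text
clock: 21.75
tcp_pos: [0.4765, -0.0464, 0.1127]
orientation: [3.118, -0.382, -0.002]
contact_force: [-0.8, 0.8, 2.5]
grip_width: -0.0001
gripper_force: 1.3
clock: 22.05
tcp_pos: [0.4761, -0.0463, 0.1088]
orientation: [3.118, -0.382, -0.002]
contact_force: [-1.8, 0.5, 1.9]
grip_width: -0.0003
gripper_force: 1.4
t 22.05 tcp [ 0.4761 -0.0463  0.1088] units [-0.02  0.01  0.19] turn [ 0.     0.002 -0.002] F [-1.8  0.5  1.9] grip -0.0003 1.4
```

```bash
python3 -m crank '[[0,0,0.07,0,0,0],[0,0,0.07,0,0,0],[0,0,0,0,0,0]]'
python3 -m crank '[[0,0,0.04,0,0,0],[0,0,0,0,0,0]]'
```

```text
clock: 22.35
tcp_pos: [0.4765, -0.0465, 0.1061]
orientation: [3.118, -0.382, -0.001]
contact_force: [-1.9, 0.1, 2.3]
grip_width: 0.0001
gripper_force: 1.4
clock: 22.55
tcp_pos: [0.4767, -0.0465, 0.1054]
orientation: [3.118, -0.382, -0.0]
contact_force: [-1.8, -0.1, 3.0]
grip_width: -0.0002
gripper_force: 1.4
```

```bash
python3 -m crank '[[0,0,0.03,0,0,0],[0,0,0,0,0,0]]'
python3 -m crank '[[0,0,0.03,0,0,0],[0,0,0,0,0,0]]'
```

```text
clock: 22.75
tcp_pos: [0.4768, -0.0465, 0.1053]
orientation: [3.118, -0.383, -0.0]
contact_force: [-3.7, 1.4, 7.5]
grip_width: 0.0003
gripper_force: 3.9
clock: 22.95
tcp_pos: [0.4767, -0.0465, 0.1051]
orientation: [3.118, -0.383, -0.0]
contact_force: [-5.5, 0.8, 13.6]
grip_width: -0.0001
gripper_force: 6.9
```

The bar bears on the stack at 105 mm, which is 4 mm above its hard stop, and the push is rising past 13 N. I'll add a touch more, check, and hand in.

```bash
python3 -m crank '[[0,0,0.008,0,0,0],[0,0,0,0,0,0],[0,0,0,0,0,0],[0,0,0,0,0,0]]'
python3 - <<'E'
from h import *
f=eyes.grab_frame("scene");cv2.imwrite("pics/c5.png",cv2.resize(f["image"][100:260,170:330,::-1],(600,600),interpolation=cv2.INTER_CUBIC))
E
```

```text
clock: 23.35
tcp_pos: [0.4768, -0.0465, 0.1051]
orientation: [-3.118, 0.383, 0.0]
contact_force: [-5.9, 1.6, 15.1]
grip_width: 0.0001
gripper_force: 7.6
```

View pics/c5.png

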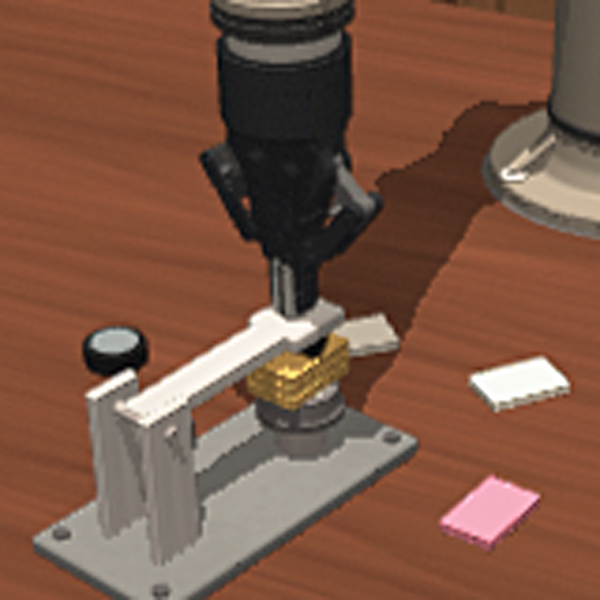

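The bar is nearly level with its foot on the square stack at about (297,370), and the fingers touch only the end plate.

```bash
python3 -c "
from bench import r;print(r.hand_in())"
```

```text
the job is handed in; nothing more can be done
None
```

I added two spacers flat and square, then handed in with the bar still pressed on the stack at about 15 N; I skipped a test push after the first spacer because the stack measured about 71 mm, short of the 75 mm foot.

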